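# Back the dish carousel up one notch

## Task

The dish carousel was turned one place too far. With a fingertip on its thumb lever, lift the ratchet pawl out of the teeth and tip it over so that it stays open, push the wheel backward (counter-clockwise seen from above) by one notch, then tip the lever over again so that the pawl drops fully into the next notch. It is all done by pushing with the fingers: leave the jar standing on the hub, disturb nothing else on the bench, and do not wind the wheel forward a notch.

Things in the scene. Friction and masses are not known exactly. Their poses are not given: they have to be found in the camera images.
- indexer: Fixed grey base of the carousel, a plate 290 x 110 mm, 12 mm thick, on the bench. Origin: on the bench, on the wheel's upright axis. x axis: level, from the wheel's axis out to the pawl's pivot; z up. 'r' and heights below are from this origin. Two cheeks, 60 mm high and 32 mm wide together, carry the pawl at r = 142 to 168 mm.
- hub (a point): Middle of the upper face of the dark grey wheel, 30 mm above the bench. The wheel is 220 mm in diameter. On it 8 clear 35 mm dishes are clipped in at r = 55 mm (tops 40 mm high), with 8 posts to push it by midway between them in angle, and the jar stands here.
- tooth (a point): Top of the upright face of one of the 8 wedge-shaped ratchet teeth on the wheel's rim (r = 90 to 110 mm; this point at r = 100, 44 mm high), one every 45 degrees. Each is 14 mm high at this upright counter-clockwise end and slopes down clockwise over 29 degrees, then comes a flat gap of 16 degrees. With the wheel at 0 this face stands against the pawl's nose.
- wheel (a joint): Wheel angle, rad, positive backward = counter-clockwise from above; no end stops. One notch is 0.785. At 0 a tooth's upright face meets the pawl's nose and blocks backward turning while the pawl is down; starts at -0.14 to 0 (play). One notch back the pawl sits at the bottom of the gap from about 0.60 to 0.785, else higher on a tooth. Turns stiffly (0.8 N on a post), stays where left.
- pawl (a joint): Pawl angle, rad. 0: down, nose at the bottom of a gap; grows as the nose swings up and the lever over it swings away from the wheel, about a level pivot at r = 155 mm, 51 mm high, square to the base's x axis; stop at 0.85. Its weighted lever tips it: let go below about 0.45 it falls shut, beyond that it falls open on to its stop and stays. Clears the teeth above 0.35.
- pawl_bar (a point): Middle of the steel bar across the top of the pawl's thumb lever: 24 mm thick, 30 mm long, lying square to the base's x axis, on a 10 mm wide stem that stands up from the pivot. Pawl down: at r = 145 mm, 117 mm high; push it outward (base +x, about 1 N) to lift the pawl. Pawl open: at r = 198 mm, 102 mm high; push it back towards the wheel and the pawl falls shut.
- pawl_nose (a point): Underside of the pawl's nose, 30 mm high when down. The nose is 10 mm wide, r = 89 to 111 mm, and hangs 20 mm below the pivot's level from a steel arm 12 mm wide and 8 mm thick that reaches from the pivot 63 mm in towards the wheel's axis.
- post (a point): Middle of the top of one of the 8 equal steel posts, 7 mm thick, tops 60 mm high, at r = 80 mm, one every 45 degrees. This one stands at the wheel angle plus 202.5 degrees (counter-clockwise from the base's x axis), across the wheel from the pawl. Push any of them to turn the wheel.
- jar: Loose amber jar with white lid, 44 mm in diameter, 45 mm tall, standing on the middle of the wheel (top 75 mm above the bench), turns with it. Origin: centre of its underside. Not to be moved otherwise.
- bottle: Loose white bottle, 54 mm in diameter, 115 mm tall, on the bench beside the carousel. Origin: centre of its underside. Leave alone.
- dish_stack: Loose stack of clear dishes, 62 mm in diameter, 54 mm tall, on the bench beside the carousel. Origin: centre of its underside. Leave alone.
- well_plate: Loose clear well plate, 85 x 125 x 14 mm, flat on the bench to the right of the carousel. Origin: centre of its underside. Leave alone.

How it is judged:
On the way, in this order (a step that is already met when the one before it is completed fails the run):
1. the pawl is lifted and stays open while the wheel is still in its starting notch (value of joint pawl above 0.7 rad and value of joint wheel below 0.15 rad), for 0.2 s.
2. with the pawl open, the wheel is pushed backward (value of joint pawl above 0.7 rad and value of joint wheel above 0.2 rad), for 0.1 s.
At the end, for the whole second after the job is handed in: The pawl is fully down (below 0.06 rad) in the next notch, the wheel 0.57 to 0.83 rad backward of its zero and at rest, the jar upright on the hub (value of joint pawl below 0.06 rad and value of joint wheel between 0.57 and 0.83 rad and velocity of joint wheel between -0.05 and 0.05 rad/s and z of jar in the frame of indexer between 0.024 and 0.036 m and angle between jar's own z axis and vertical below 0.1 rad); the robot touches nothing.
It fails at once if the wheel is wound forward towards the next tooth (beyond -0.5 rad) (value of joint wheel below -0.5 rad).
It fails at once if the jar on the hub is lifted, shifted by more than 15 mm or tipped (distance of jar from where it was at the start of the episode above 0.015 m or angle between jar's own z axis and vertical above 0.3 rad).
It fails at once if a bystander (bottle, dish stack, well plate) is moved by more than 20 mm or tipped (distance of any of bottle, dish_stack, well_plate from where it was at the start of the episode above 0.02 m or angle between any of bottle, dish_stack, well_plate's own z axis and vertical above 0.3 rad).
It also fails if it takes over 58 s, if anything falls off the work surface, if the arm or the gripper's body presses on something with over 40 N, if the wrist force passes 120 N, or if a joint passes its speed limit or range.

## Robot

A 7-joint arm with a two-finger parallel gripper is mounted at the origin on the work surface. World frame = base frame: x ahead of the robot, y to its left, z up, the work surface at z = 0. Lengths are in m, angles in rad, forces in N, time in s.
With the tool pointing down it reaches from about 0.425 to 0.925 m from the base axis. Payload 6.8 kg.
Tool frame: the origin (TCP) lies on the mounting face of the last link; the fingertips stand 173 mm ahead of it and the grasp point (between the pads) lies 155 mm ahead of it; z points along the fingers, y is the direction in which the jaws open and shut (so a half turn about z gives the same grasp; the last joint's range is limited). The gripper opens to 85 mm and grips with 20 to 120 N. Pads are 22 mm wide; open, the fingers measure 114 mm over their backs; the gripper's body (76 mm by 85 mm) begins 54 mm behind the grasp point. The pads swing forward as they close: fully open they stand 13 mm farther back than shut.
Start: joints at [-1.333, 0.477, 0.022, 1.555, -0.011, 1.109, -0.083], TCP at [0.229, 0.635, 0.405] pointing down, gripper open.
Joint ranges: [-2.96, 2.96], [-0.34, 2.1], [-1.41, 1.46], [0.24, 2.44], [-1.37, 4.51], [0.17, 1.92], [-2.96, 2.96]. Speed limits (rad/s): [2.39, 2.39, 3.14, 3.14, 3.14, 3.14, 3.14].

## Interface

Orientations are given as a unit quaternion [w, x, y, z].
In Python, from station import sensors, read_camera, bot gives the robot as it stands. The module is installed in compiled form; this text tells all that it offers.
- The arm moves only by the tool play_rows, never from a script. Its argument "commands" is a list of rows, each a list of 4 numbers: the shift along the tool's x, y, z in m, then the turn about the tool's z in degrees. A call has 1 to 20 rows; each row shifts and turns the commanded pose from where the row before left it, along the tool's axes as they then stand; what a row does not reach is not made up. A row lasts 1/10 s, in which the tool goes at most 50 mm and 8.59 degrees, less where a joint would pass 70% of its speed; a pose out of reach is approached as far as the arm can. A call with a gripper value outside its range is refused whole. "claw" is the finger opening in m, from 0 to 0.0854, set as the call begins (left out, the last holds). The fingers move at their own pace and stop on an object; "force" is the grip in N (left out, the last holds). Time passes only in rows, so rows that do not move let the fingers close. It gives the time, the measured TCP pose, the force and the opening at its end, in the units of the state.
- sensors.get_obs(): the state, without advancing time (a new reading comes with each control period).
- read_camera(name): name is "side" or "top" or "wrist"; returns a dict with "frame" (480x640x3 uint8, blue, green, red), "depth" (480x640 float32, m along the optical axis (not along the pixel's ray), 0 where there is no reading), "fx", "fy", "cx", "cy" (pixels), "rvec" (rotation vector, rad) and "tvec" (3), from world to camera coordinates, as OpenCV has them; the wrist camera has in their place "T_tool_cam" (4x4, takes a point from camera to tool coordinates, whose origin is the TCP and whose axes are the flange's). Camera axes: x right, y down, z forward; pixel columns grow to the right and rows downward; lengths in m; the calibration is good to about 2 mm. A picture is of the moment at which its call begins: read the wrist's pose just before it.
- bot.hand_in(): hands the job in, once; it reports no verdict.
The state is a dict: "t": time; "q": joint angles; "joint_vel": joint speeds; "joint_torque": joint torques, N m; "eef_pos": TCP position; "tool_rot": TCP orientation; "contact_force": force on the tool from outside, world axes, zero at the start; "torque": the same for the moment, N m; "gripper_width": opening from 0.0 (shut) to 1.0 (fully open).
Only numpy, scipy, OpenCV 4.12 (cv2) and the standard library are available. Lean on these libraries where they do the work, as an engineer would, in place of code of your own. Each camera call takes 0.05 s, during which the arm holds its last target.

## Working session

There is one attempt and no reset: what is moved stays moved. The work goes in short steps, Python scripts to look and compute and a tool call to move; the robot and the scene stay as the last step left them, time stands still between calls to the robot, and variables do not carry over. Pictures are saved under pics/ and viewed, and the job is handed in when it is done.

Besides the shell and the picture viewer there is one more tool, called as name(argument=value, ...), one argument or row to a line, values as JSON. play_rows: Moves the arm, as the interface text tells. Its arguments: {"type":"object","properties":{"commands":{"type":"array"},"claw":{"type":"number"},"force":{"type":"number"}},"required":["commands"]}

```bash
mkdir -p pics; cat > h.py <<'E'
import numpy as np,cv2
from station import sensors, read_camera, bot
from scipy.spatial.transform import Rotation as R
def w2c(c):
    return R.from_rotvec(np.ravel(c['rvec'])).as_matrix(), np.ravel(c['tvec'])
def cloud(c):
    d=c['depth']; v,u=np.mgrid[0:480,0:640]
    p=np.stack([(u-c['cx'])/c['fx']*d,(v-c['cy'])/c['fy']*d,d],-1)
    Rm,t=w2c(c); P=(p-t)@Rm
    P[d==0]=np.nan
    return P
E
python3 - <<'E'
from h import *
o=sensors.get_obs();print(o)
for n in('top','side'):
    c=read_camera(n);cv2.imwrite(f'pics/{n}0.png',c['frame'])
    np.savez(f'{n}0.npz',**c)
    Rm,t=w2c(c);print(n,c['fx'],-Rm.T@t,Rm)
E
```

```text
{'t': 0.0, 'q': array([-1.33310852,  0.47780071,  0.02231813,  1.55645597, -0.01150822,
        1.10931904, -0.08309382]), 'joint_vel': array([-1.95811654e-04,  2.40619939e-03, -3.60081418e-04, -4.56536198e-05,
       -1.41987845e-04, -1.20458963e-03,  2.38499932e-03]), 'joint_torque': array([-2.40086956e-04, -5.96471000e+01,  1.60790976e+00, -2.81190044e+01,
        1.24897700e-02,  9.53016628e-03, -6.20962268e-06]), 'eef_pos': array([0.22866792, 0.63478827, 0.40372269]), 'tool_rot': array([-9.96082323e-05,  1.72012444e-01,  9.85094340e-01, -9.22316931e-04]), 'contact_force': array([ 0.09723805,  0.11636841, -0.36322871]), 'torque': array([-0.03832061,  0.0244782 , -0.02593565]), 'gripper_width': 1.0002458461234753}
top 574.1823548290878 [0.40243152 0.01691448 1.23802588] [[ 0.01261439 -0.99936845  0.03322027]
 [-0.99238431 -0.01658362 -0.12205884]
 [ 0.12253267 -0.03142758 -0.99196676]]
side 530.8607847588363 [-0.10970326 -0.81952307  0.7810973 ] [[ 0.80091322 -0.59836131  0.02239987]
 [-0.31159216 -0.4484309  -0.83774701]
 [ 0.5113202   0.66398303 -0.54559893]]
```

View pics/top0.png

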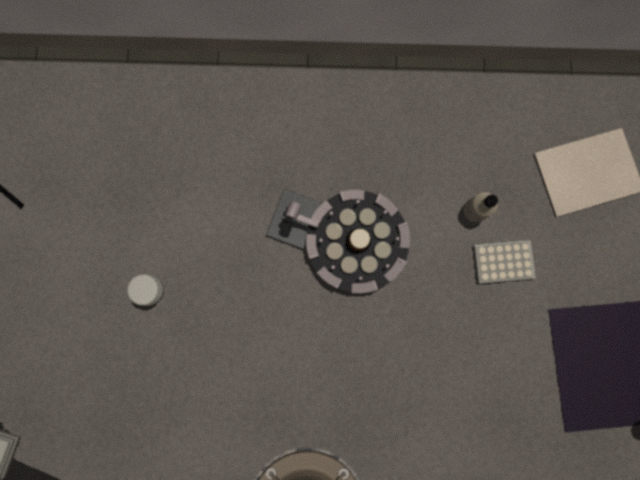

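View pics/side0.png

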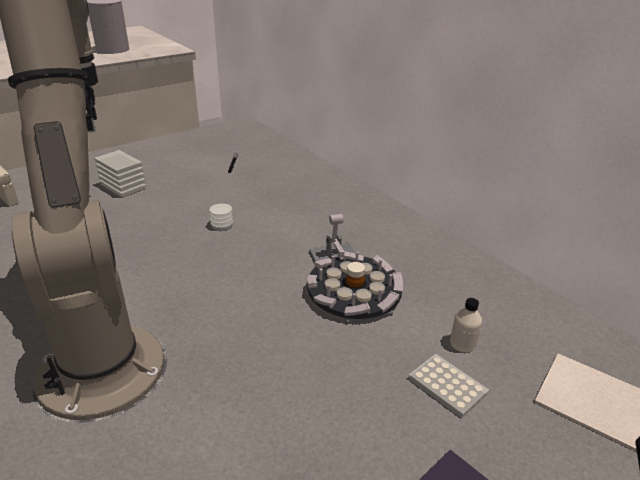

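```bash
python3 - <<'E'
from h import *
c=dict(np.load('top0.npz'));P=cloud(c)
g=cv2.resize(c['frame'][170:310,250:430],None,fx=4.4,fy=4.2,interpolation=cv2.INTER_CUBIC)
g=np.clip(g.astype(float)*1.8,0,255).astype(np.uint8);cv2.imwrite('pics/z0.png',g)
s=P[150:330,220:560]
z=s[...,2]
print('table z',np.nanmedian(P[350:440,350:500,2]))
f=c['frame'][150:330,220:560]
def fitc(m):
    q=s[m][:,:2].astype(np.float32);(cx,cy),r=cv2.minEnclosingCircle(q);return cx,cy,r,len(q)
hub=(s[...,1]>-.25)&(s[...,1]<.2)
near=(np.hypot(s[...,0]-s[...,0],0)==0)
for lo,hi in((.022,.036),(.037,.05),(.066,.085)):
    m=(z>lo)&(z<hi)&(np.abs(np.mgrid[150:330,220:560][1]-358)<56); print(lo,fitc(m), s[m].mean(0))
m=z>.09
n,l,st,ce=cv2.connectedComponentsWithStats(m.astype(np.uint8))
for i in range(1,n):
    if st[i,4]>3: print(st[i]+[220,150,0,0,0],s[l==i].mean(0),s[l==i].max(0),s[l==i].min(0))
c=dict(np.load('side0.npz'));P=cloud(c)
m=(P[...,2]>.105)&(P[...,2]<.145);n,l,st,ce=cv2.connectedComponentsWithStats(m.astype(np.uint8))
for i in range(1,n):
    if st[i,4]>3 and st[i,4]<800: print(st[i],P[l==i].mean(0),P[l==i].max(0),P[l==i].min(0))
E
```

```text
table z -0.0006245384024469127
0.022 (0.5514025092124939, -0.10164067894220352, 0.11067661643028259, 5290) [ 0.54947506 -0.10160007  0.0299208 ]
0.037 (0.5517998933792114, -0.09735256433486938, 0.11407489329576492, 2372) [ 0.55039814 -0.10124219  0.04042561]
0.066 (0.5512295961380005, -0.10119462758302689, 0.020113786682486534, 294) [ 0.5505784  -0.1010523   0.07399831]
[481 195  17  15 186] [ 0.62581623 -0.35977765  0.10833171] [ 0.64105258 -0.34782713  0.11988418] [ 0.6138114  -0.37501375  0.09001058]
[286 202  16  18 191] [0.59811982 0.03508616 0.12423903] [0.61570553 0.04968929 0.13123773] [0.58205817 0.02027777 0.1097359 ]
[  0  88  17  12 173] [0.14556419 1.45047192 0.12385248] [0.17629968 1.46902638 0.14442603] [0.11488793 1.43353701 0.10513279]
[329 214  15  11 132] [0.59780859 0.03202813 0.11988031] [0.61560935 0.05386862 0.13041626] [0.58342515 0.01994028 0.10624483]
[465 298  14  12 120] [ 0.6265224  -0.36367936  0.11237321] [ 0.64024414 -0.35028878  0.11607739] [ 0.61622175 -0.3747735   0.1052003 ]
```

View pics/z0.png

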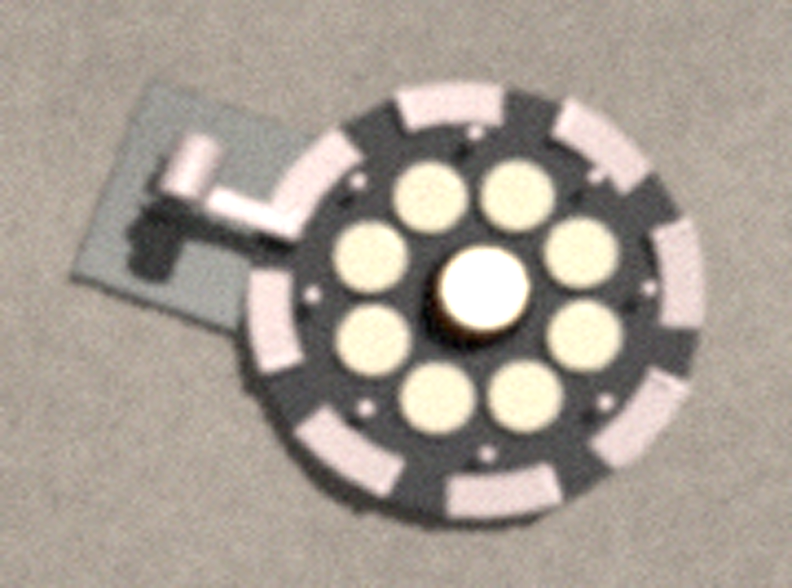

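```bash
cat >> h.py <<'E'
C=np.array([.5513,-.1013]); A=np.deg2rad(70.7)
def ray(c,u,v,z):
    Rm,t=w2c(c);o=-Rm.T@t;d=Rm.T@np.array([(u-c['cx'])/c['fx'],(v-c['cy'])/c['fy'],1]);return o+d*(z-o[2])/d[2]
E
python3 - <<'E'
from h import *
c=dict(np.load('top0.npz'))
L=[]
for x,y in [(487,453),(605,401),(648,287),(597,176),(475,132),(357,180),(312,294),(366,407)]:
    p=ray(c,250+x/4.4-.4,170+y/4.2-.4,.06)[:2];L.append(p)
L=np.array(L);print(L.mean(0))
for p in L:
    d=p-L.mean(0);a=np.rad2deg(np.arctan2(d[1],d[0]));print(p,np.hypot(*d),a,(a-70.7-22.5)%45)
o=sensors.get_obs();q=o['tool_rot'];print(R.from_quat([*q[1:],q[0]]).as_matrix())
E
```

```text
[ 0.55207336 -0.10070675]
[ 0.47196801 -0.10384268] 0.08016670934721926 -177.7581487222227 44.04185127777731
[ 0.49833501 -0.15927944] 0.0794894382870639 -132.53527004362581 44.2647299563742
[ 0.55519472 -0.17977492] 0.07912975925760539 -87.7393196378314 44.0606803621686
[ 0.61044802 -0.15565192] 0.08016590997477899 -43.26653803402162 43.533461965978375
[ 0.63158091 -0.09747546] 0.07957318904640352 2.327291422917984 44.12729142291798
[ 0.60633903 -0.04161056] 0.0802316789704103 47.439979467306124 44.23997946730612
[ 0.54904577 -0.02102411] 0.07974013282561816 92.17594306770343 43.975943067703426
[ 0.4936754  -0.04699488] 0.0793428357003348 137.39351893135918 44.19351893135918
[[-9.40808239e-01  3.38938963e-01 -4.86941909e-04]
 [ 3.38939298e-01  9.40806798e-01 -1.64984053e-03]
 [-1.01076979e-04 -1.71722731e-03 -9.99998520e-01]]
```

play_rows(
  commands=[
    [-0.01,-0.008,0,0],
    [-0.02,-0.017,0,0],
    [-0.029,-0.025,0,0],
    [-0.029,-0.025,0,0],
    [-0.029,-0.025,0,0],
    [-0.029,-0.025,0,0],
    [-0.029,-0.025,0,0],
    [-0.029,-0.025,0,0],
    [-0.029,-0.025,0,0],
    [-0.029,-0.025,0,0],
    [-0.029,-0.025,0,0],
    [-0.029,-0.025,0,0],
    [-0.029,-0.025,0,0],
    [-0.029,-0.025,0,0],
    [-0.029,-0.025,0,0],
    [-0.029,-0.025,0,0],
    [-0.029,-0.025,0,0],
    [-0.029,-0.025,0,0],
    [-0.029,-0.025,0,0],
    [-0.029,-0.028,0,0.5],
  ],
  claw=0,
  force=40,
)

```text
t: 2.1
eef_pos: [0.5861, -0.0037, 0.4046]
tool_rot: [-0.0, 0.176, 0.984, 0.0]
contact_force: [1.4, 0.9, 0.0]
gripper_width: 0.006
```

```bash
cat >> h.py <<'E'
C=np.array([.5518,-.1010])
U=np.array([np.cos(A),np.sin(A)]);V=np.array([-U[1],U[0]])
def st():
    o=sensors.get_obs();q=o['tool_rot'];M=R.from_quat([*q[1:],q[0]]).as_matrix()
    d=o['eef_pos'][:2]-C
    print('t',o['t'],'tip z',o['eef_pos'][2]-.173,'r',d@U,'lat',d@V,'tool y az',np.rad2deg(np.arctan2(M[1,1],M[0,1])),'F',o['contact_force'])
    return o,M
def snap(n,f,box=None):
    c=read_camera(n);np.savez(f'{f}.npz',**c);g=c['frame']
    if box: x,y,w,h=box;g=g[y:y+h,x:x+w];k=min(800/w,600/h);g=cv2.resize(g,None,fx=k,fy=k,interpolation=cv2.INTER_CUBIC)
    g=np.clip(g.astype(float)*1.6,0,255).astype(np.uint8)
    cv2.imwrite(f'pics/{f}.png',g);return c
E
python3 - <<'E'
from h import *
st()
c=snap('side','s1',(220,100,240,180))
P=cloud(c)
z=P[...,2];m=(np.hypot(P[...,0]-.586,P[...,1]+.0037)<.07)&(z>.15)&(z<.28)
q=P[m];print(len(q),q.min(0),q.max(0))
for a in np.arange(.2,.28,.01):
    s=q[(q[:,2]>a)&(q[:,2]<a+.01)]
    if len(s):
        d=s[:,:2]-np.array([.5861,-.0037]);print(a,len(s),(d@U).min(),(d@U).max(),(d@V).min(),(d@V).max())
E
```

```text
t 2.1 tip z 0.23160346411661809 r 0.10313130191728616 lat -0.00021773909065130208 tool y az 69.67907339906006 F [1.3627989  0.94659251 0.04386402]
193 [ 0.56598765 -0.03750369  0.22835223] [0.59578073 0.02772199 0.27999487]
0.22000000000000003 3 -0.00370685045117898 -0.0006612626603450155 -0.0005345629976341033 0.006201897977466565
0.23000000000000004 29 -0.012970145585968986 0.005360487202096292 -0.010976441686278605 0.011693390559171398
0.24000000000000005 46 -0.015255341683147863 0.00408496894698591 -0.0113968288811127 0.012520024938237305
0.25000000000000006 45 -0.01742306930778885 0.007595453356879243 -0.009979769464323222 0.012159548348110958
0.26000000000000006 34 -0.015390536530403355 0.009238633981742442 -0.007115055399447615 0.012416339343817005
0.2700000000000001 36 -0.03326681979171362 0.0299628070384805 -0.01162560581901458 0.013678205187830578
```

View pics/s1.png

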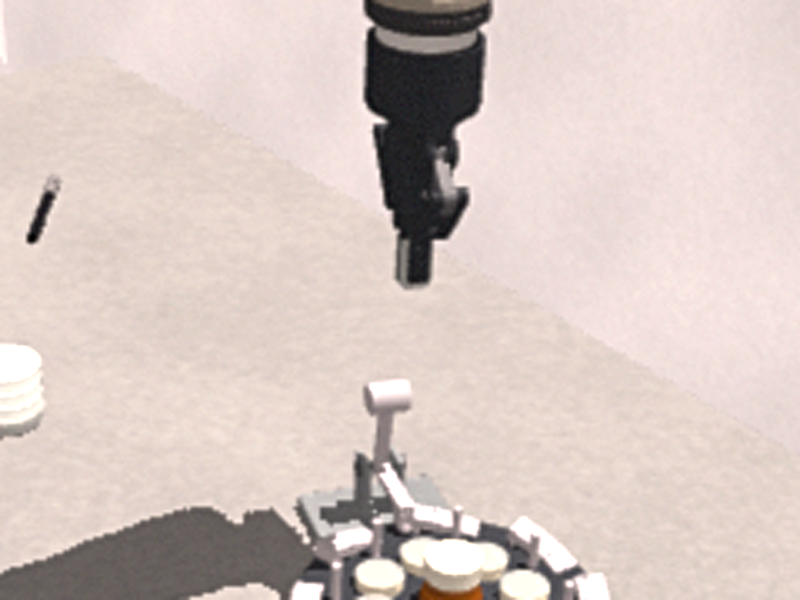

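play_rows(
  commands=[
    [0,0,0.02,-1],
    [0,0,0.03,0],
    [0,0,0.03,0],
    [0,0,0.025,0],
    [0,0,0.015,0],
    [0,0,0,0],
  ],
)

```text
t: 2.75
eef_pos: [0.5849, -0.0021, 0.2828]
tool_rot: [-0.002, 0.168, 0.986, -0.001]
contact_force: [-0.4, -0.0, 1.0]
gripper_width: 0.004
```

```bash
python3 - <<'E'
from h import *
st()
c=snap('side','s2',(220,100,240,180))
E
```

```text
t 2.75 tip z 0.10981938378430234 r 0.1042781894109695 lat 0.001443591372995525 tool y az 70.66123415019813 F [-0.4421521  -0.03103126  1.00756952]
```

View pics/s2.png

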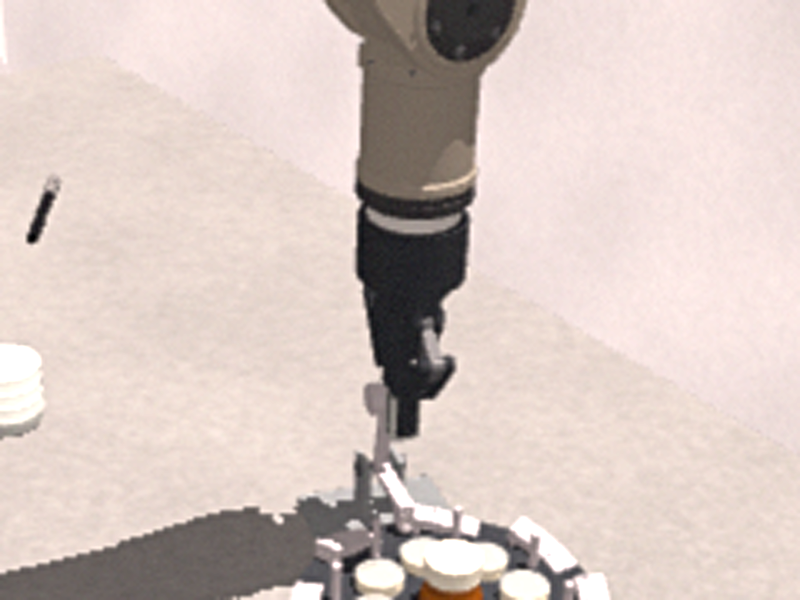

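play_rows(
  commands=[
    [0,0.006,0,0],
    [0,0.005,0,0],
    [0,0.005,0,0],
    [0,0.005,0,0],
    [0,0.005,0,0],
    [0,0.005,0,0],
    [0,0.005,0,0],
    [0,0.005,0,0],
    [0,0.005,0,0],
    [0,0.005,0,0],
    [0,0.005,0,0],
    [0,0.005,0,0],
    [0,0,0,0],
    [0,0,0,0],
    [0,0,0,0],
  ],
)

```text
t: 4.3
eef_pos: [0.6062, 0.0555, 0.2847]
tool_rot: [-0.0, 0.168, 0.986, -0.0]
contact_force: [0.5, -0.6, 0.2]
gripper_width: 0.003
```

```bash
python3 - <<'E'
from h import *
st()
c=snap('side','s3',(220,100,240,180))
E
```

```text
t 4.3 tip z 0.11167795382180468 r 0.16567461879388415 lat 0.00039345801715097515 tool y az 70.66085910685678 F [ 0.4962413  -0.57548376  0.20308434]
```

View pics/s3.png

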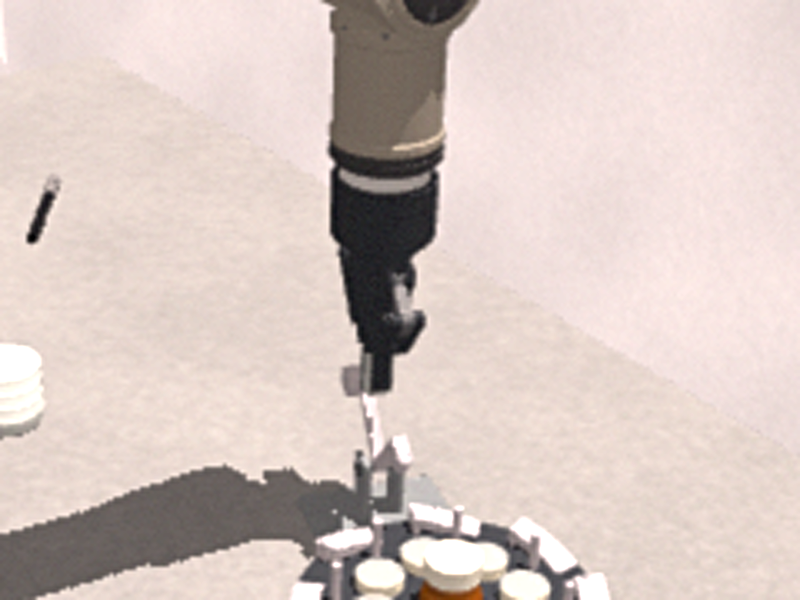

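play_rows(
  commands=[
    [0,0,-0.02,0],
    [0,0,-0.03,0],
    [0,0,-0.01,0],
    [-0.008,-0.022,0,0],
    [-0.01,-0.03,0,0],
    [-0.01,-0.03,0,0],
    [-0.01,-0.03,0,0],
    [-0.01,-0.03,0,0],
    [-0.01,-0.03,0,0],
    [-0.009,-0.029,0,0],
    [-0.009,-0.025,0,0],
    [0,0,0,0],
    [0,0,0,0],
  ],
)

```text
t: 5.65
eef_pos: [0.6029, -0.1831, 0.3442]
tool_rot: [-0.0, 0.169, 0.986, 0.0]
contact_force: [-0.1, 0.1, -0.2]
gripper_width: -0.004
```

```bash
python3 - <<'E'
from h import *
st()
snap('side','s4',(220,100,240,180));snap('top','t4',(240,160,200,150))
E
```

```text
t 5.65 tip z 0.171207430390313 r -0.060627739631871375 lat -0.07538059286844433 tool y az 70.59326090839484 F [-0.13440249  0.05230635 -0.15192908]
```

View pics/s4.png

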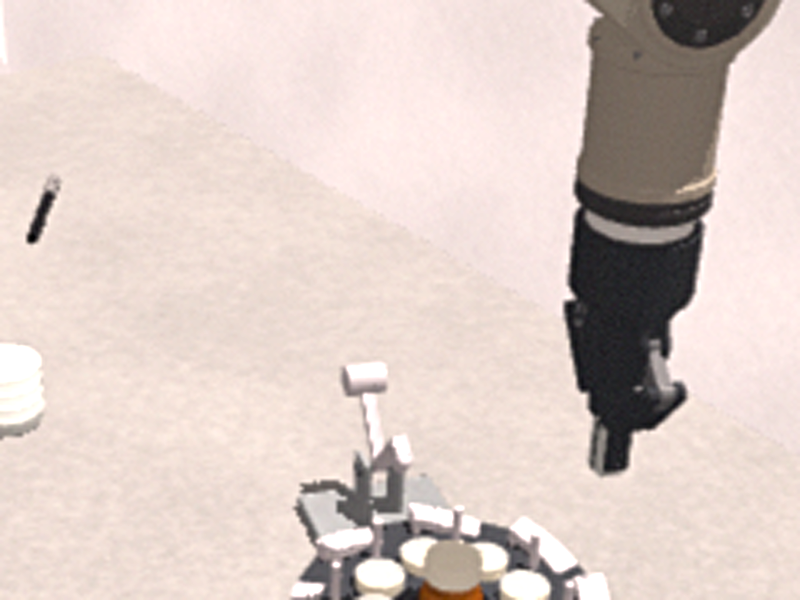

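View pics/t4.png

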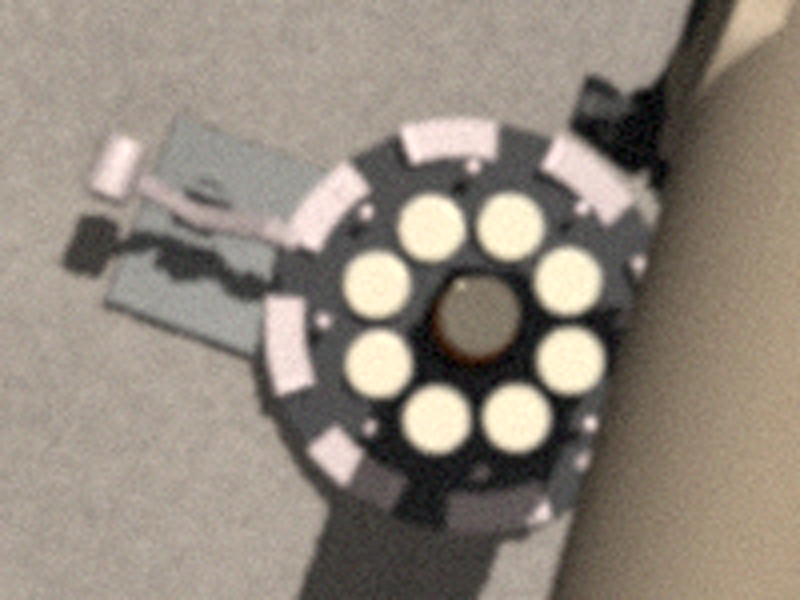

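play_rows(
  commands=[
    [0,0,0.015,0],
    [0,0,0.025,0],
    [0,0,0.025,0],
    [0,0,0.02,0],
    [0,0,0.015,0],
    [0,0,0.01,0],
    [0,0,0.01,0],
    [0,0,0,0],
    [0,0,0,0],
  ],
)

```text
t: 6.65
eef_pos: [0.6035, -0.1827, 0.225]
tool_rot: [0.0, 0.168, 0.986, -0.0]
contact_force: [0.1, -0.0, 0.2]
gripper_width: -0.001
```

```bash
python3 - <<'E'
from h import *
st()
snap('side','s5',(270,180,200,150));snap('top','t5',(240,160,200,150))
E
```

```text
t 6.65 tip z 0.05203967437619733 r -0.06004009805195865 lat -0.07575638390608588 tool y az 70.68340594284665 F [ 0.09462302 -0.0190452   0.17763257]
```

View pics/s5.png

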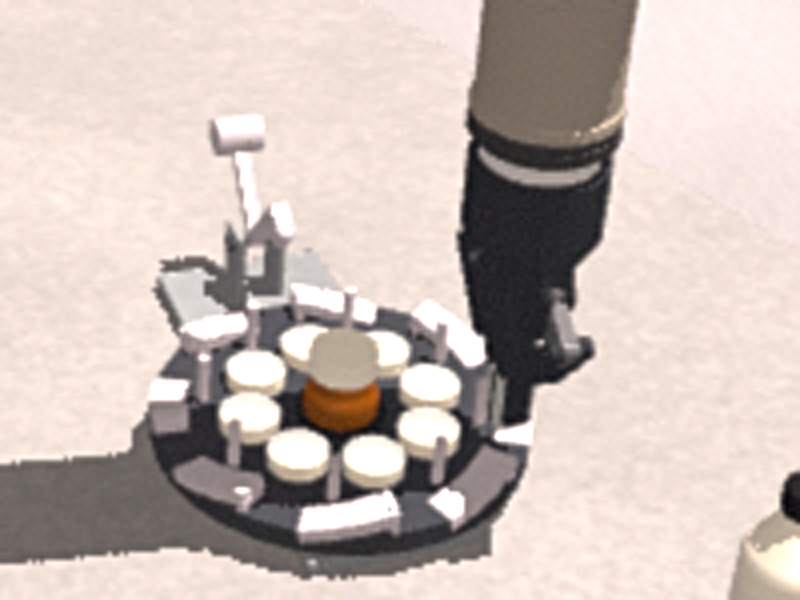

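play_rows(
  commands=[
    [0,0.003,0.0015,0],
    [0,0.004,0,0],
    [0,0.004,0,0],
    [0,0.004,0,0],
    [0,0.004,0,0],
    [0,0.004,0,0],
    [0,0.004,0,0],
    [0,0.004,0,0],
    [0,0.004,0,0],
    [0,0.004,0,0],
    [0,0.004,0,0],
    [0,0.004,0,0],
    [0,0.004,0,0],
    [0,0.004,0,0],
    [0,0.004,0,0],
    [0,0.002,0,0],
    [0,0,0,0],
    [0,0,0,0],
  ],
)

```text
t: 8.55
eef_pos: [0.6235, -0.1248, 0.2231]
tool_rot: [0.0, 0.168, 0.986, 0.0]
contact_force: [0.2, -1.0, 0.6]
gripper_width: 0.001
```

```bash
python3 - <<'E'
from h import *
st()
snap('side','s6',(270,180,200,150));snap('top','t6',(240,160,200,150))
E
```

```text
t 8.55 tip z 0.05012541971444395 r 0.0011923647710682477 lat -0.07550346420559205 tool y az 70.69765262880966 F [ 0.20369654 -1.04543258  0.64526473]
```

View pics/s6.png

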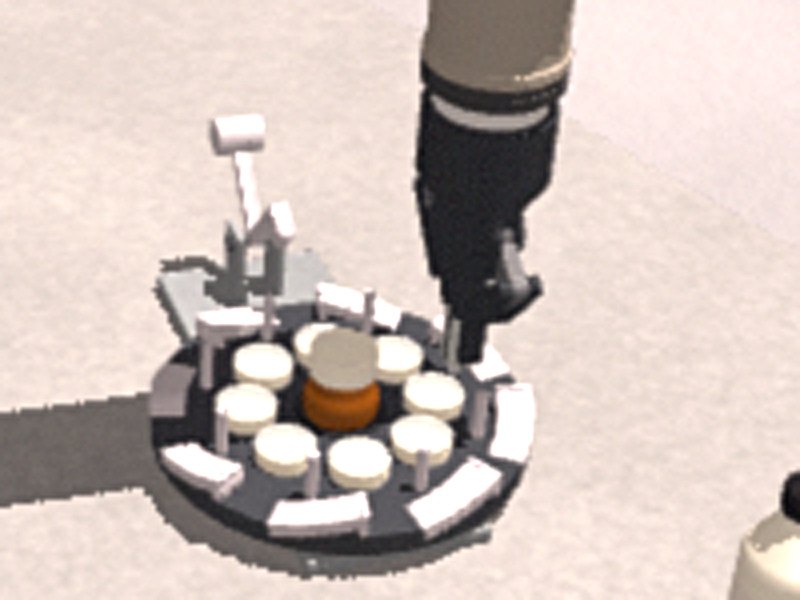

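View pics/t6.png

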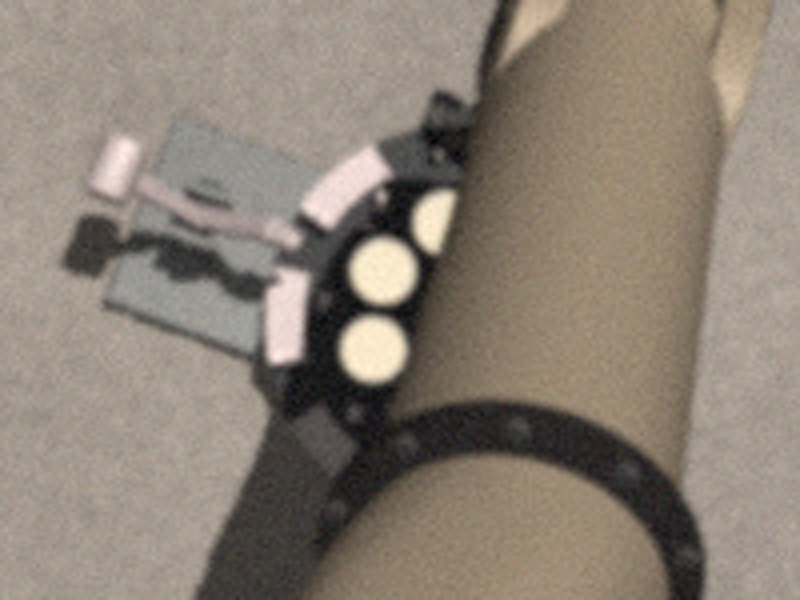

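```bash
cat > m.py <<'E'
from h import *
import sys
def meas(f,pts,box=(240,160),k=4.):
    c=dict(np.load(f))
    for x,y in pts:
        p=ray(c,box[0]+(x+.5)/k-.5,box[1]+(y+.5)/k-.5,.06)[:2]-C
        a=np.rad2deg(np.arctan2(p[1],p[0]));w=(a-70.7-22.5)%45;print(np.hypot(*p),w,np.deg2rad(w))
E
python3 -c "
from m import *
meas('t6.npz',[(380,198),(322,298),(355,410)])
print()
meas('t4.npz',[(366,211),(323,321),(370,427),(474,166)])"
```

```text
0.08029280205983869 36.55786470167497 0.6380551065428428
0.08137686739649899 35.69347561895496 0.622968671031085
0.08009415284219426 34.72257035538247 0.6060231774568017

0.08016754492751732 43.74809879880024 0.7635483655268406
0.08031531437808018 44.177681742120896 0.7710460022981941
0.08009165210655704 43.07301833865522 0.7517659887814315
0.07963287671589826 43.4752571996987 0.7587863812861123
```

play_rows(
  commands=[
    [0,0.002,0,0],
    [0,0.002,0,0],
    [0,0.001,0,0],
    [0,0,0,0],
    [0,0,0,0],
    [0,-0.004,0,0],
    [0,-0.006,0,0],
    [0,0,-0.01,0],
    [0,0,-0.025,0],
    [0,0,-0.04,0],
    [0,0,-0.035,0],
    [0,0,-0.01,0],
    [0,0,0,0],
  ],
)

```text
t: 9.95
eef_pos: [0.6222, -0.1302, 0.3458]
tool_rot: [0.002, 0.168, 0.986, 0.0]
contact_force: [0.4, 0.1, -0.2]
gripper_width: 0.004
```

```bash
python3 - <<'E'
from h import *
st()
snap('top','t7',(240,160,200,150))
E
```

```text
t 9.95 tip z 0.17276734510747382 r -0.004254622178270412 lat -0.07613222621778759 tool y az 70.66671128657775 F [ 0.44552585  0.06098752 -0.23326063]
```

View pics/t7.png

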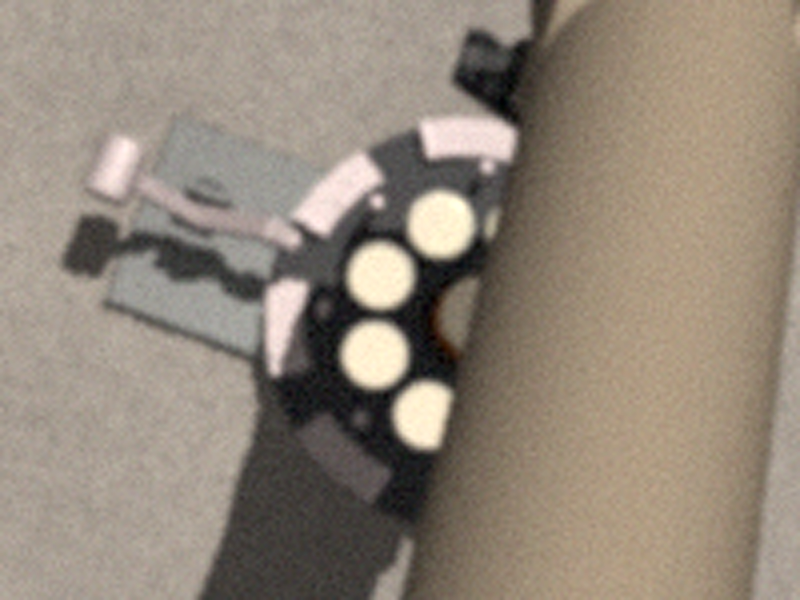

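play_rows(
  commands=[
    [0.005,0.015,0,0],
    [0.01,0.03,0,0],
    [0.01,0.032,0,0],
    [0.01,0.032,0,0],
    [0.01,0.032,0,0],
    [0.01,0.032,0,0],
    [0.01,0.032,0,0],
    [0.011,0.029,0,0],
    [0,0.01,0,0],
    [0,0,0,0],
    [0,0,0,0],
  ],
)

```text
t: 11.1
eef_pos: [0.6305, 0.1247, 0.3423]
tool_rot: [-0.001, 0.168, 0.986, -0.001]
contact_force: [-0.0, -1.1, -0.0]
gripper_width: -0.001
```

```bash
python3 - <<'E'
from m import *
meas('t7.npz',[(377,202),(487,167),(323,306),(361,416)])
st()
snap('top','t8',(240,160,200,150));snap('side','s8',(220,100,240,180))
E
```

```text
0.07967476876228707 38.39703370920327 0.670154661224848
0.07932433678271314 38.5574267335858 0.6729540475975547
0.08046991708055104 38.602038258391545 0.6737326655897501
0.07962072173609229 37.837282791745835 0.6603851647241568
t 11.1 tip z 0.1692724926650891 r 0.23901152341797166 lat 0.00032088954583070283 tool y az 70.63484526264781 F [-0.02697382 -1.11517907 -0.03577665]
```

View pics/t8.png

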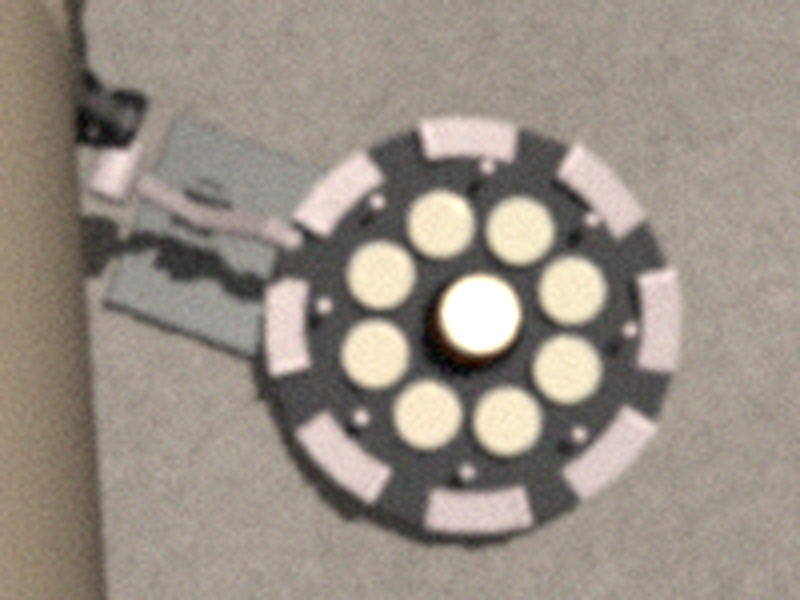

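View pics/s8.png

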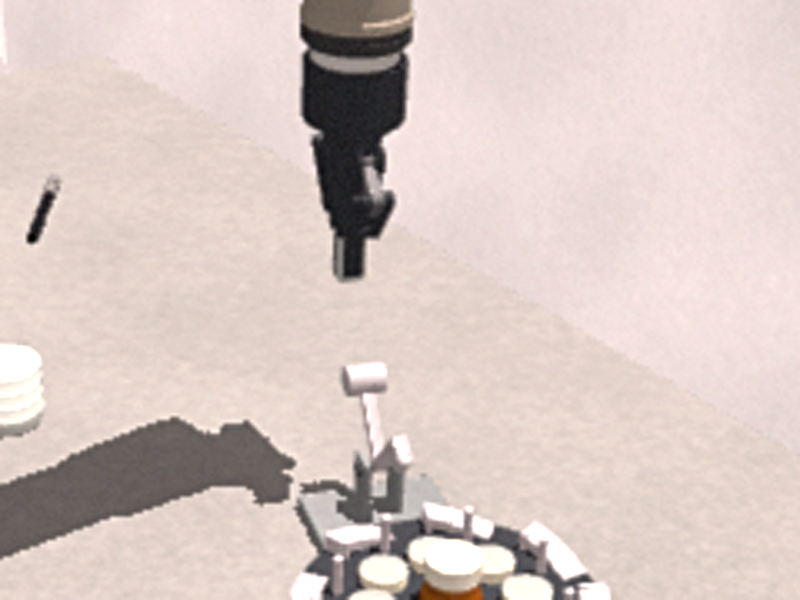

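play_rows(
  commands=[
    [0,0,0.015,0],
    [0,0,0.025,0],
    [0,0,0.02,0],
    [0,0,0.01,0],
    [0,0,0,0],
    [0,-0.005,0,0],
    [0,-0.005,0,0],
    [0,-0.004,0,0],
    [0,-0.004,0,0],
    [0,-0.004,0,0],
    [0,-0.004,0,0],
    [0,-0.004,0,0],
    [0,-0.004,0,0],
    [0,-0.004,0,0],
    [0,-0.004,0,0],
    [0,-0.004,0,0],
    [0,0,0,0],
    [0,0,0,0],
    [0,0,0,0],
    [0,0,0,0],
  ],
)

```text
t: 13.2
eef_pos: [0.6193, 0.0942, 0.2811]
tool_rot: [0.006, 0.163, 0.987, 0.01]
contact_force: [-4.0, 27.3, 36.4]
gripper_width: 0.001
```

```bash
python3 - <<'E'
from m import *
st()
snap('top','t9',(240,160,200,150));snap('side','s9',(270,180,200,150))
E
```

```text
t 13.2 tip z 0.10808560657712352 r 0.20652899917356737 lat 0.0008313757228537923 tool y az 71.24029421915772 F [-4.01811777 27.32975343 36.36205621]
```

View pics/s9.png

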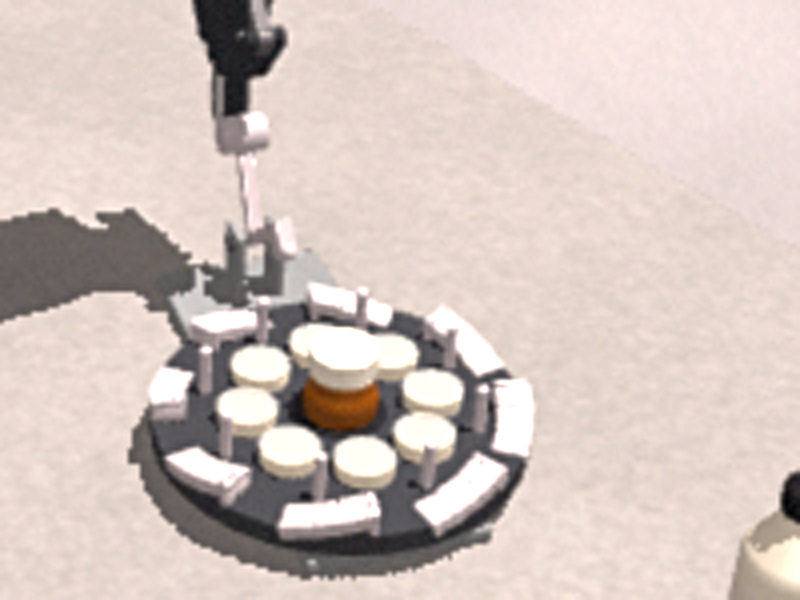

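play_rows(
  commands=[
    [0,0.01,0,0],
    [0,0.01,0,0],
    [0,0.01,0,0],
    [0,0.015,0,0],
    [0,0.01,0,0],
    [0,0,0,0],
    [0,0,0,0],
  ],
)

```text
t: 14.0
eef_pos: [0.6336, 0.1339, 0.2727]
tool_rot: [-0.0, 0.168, 0.986, -0.001]
contact_force: [1.1, -0.7, -0.6]
gripper_width: -0.002
```

```bash
python3 - <<'E'
from m import *
o,M=st();print(o['q'])
snap('top','t10',(240,160,200,150));snap('side','s10',(270,180,200,150))
E
```

```text
t 14.0 tip z 0.09965570499287302 r 0.24870191716434967 lat 0.0003834183702301241 tool y az 70.68478329470722 F [ 1.12128782 -0.67809518 -0.60701926]
[-0.51646514  0.58945248  0.29573691  1.74707765 -0.21872981  0.83848004
  1.11297245]
```

View pics/s10.png

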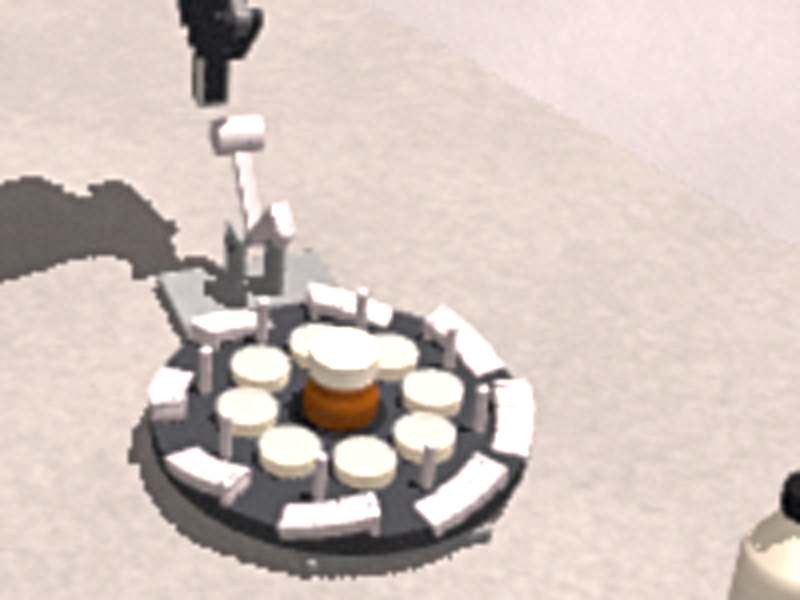

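View pics/t10.png

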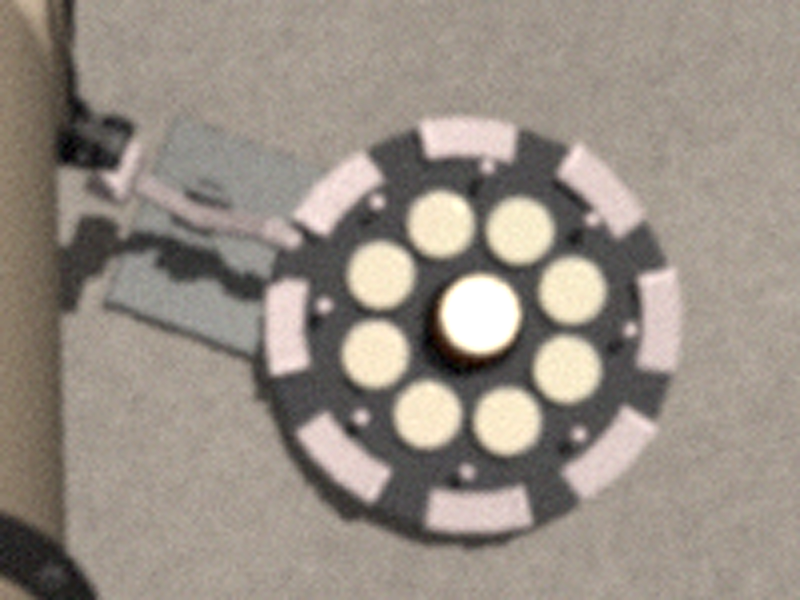

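play_rows(
  commands=[
    [0,0,0,8],
    [0,0,0,8.2],
    [0,0,0,8.2],
    [0,0,0,8.2],
    [0,0,0,8.2],
    [0,0,0,8.2],
    [0,0,0,8.2],
    [0,0,0,8.2],
    [0,0,0,8.2],
    [0,0,0,8.2],
    [0,0,0,8.2],
    [0,0,0.01,0],
    [0,0,0.01,0],
    [0,0,0,0],
  ],
)

```text
t: 15.5
eef_pos: [0.6328, 0.1339, 0.2511]
tool_rot: [-0.001, 0.815, 0.579, -0.002]
contact_force: [0.4, -0.9, -0.4]
gripper_width: -0.0
```

```bash
python3 - <<'E'
from m import *
o,M=st()
snap('top','t11',(240,160,200,150));snap('side','s11',(270,180,200,150))
c=dict(np.load('t4.npz'));P=cloud(c);m=(P[...,2]>.085)&(P[...,2]<.13);d=P[m][:,:2]-C
s=(abs(d@V)<.03)&(d@U>.17)&(d@U<.23);q=P[m][s];print(len(q),(d@U)[s].min(),(d@U)[s].max(),(d@V)[s].min(),(d@V)[s].max(),q[:,2].max())
E
```

```text
t 15.5 tip z 0.07809325942677009 r 0.24846239445369545 lat 0.0011779222581607153 tool y az -19.17532398415551 F [ 0.39837494 -0.92081679 -0.40320698]
217 0.17675111349185335 0.20941195350661582 -0.01485862978555082 0.014999720402323951 0.11744670768876894
```

View pics/s11.png

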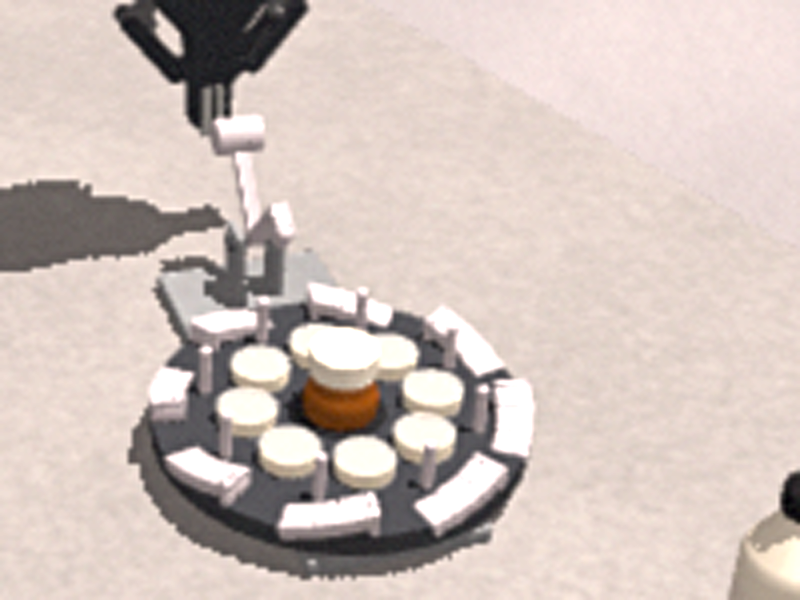

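play_rows(
  commands=[
    [-0.008,0,0,0],
    [-0.01,0,0,0],
    [-0.006,0,0,0],
    [-0.004,0,0,0],
    [-0.004,0,0,0],
    [-0.004,0,0,0],
    [0,0,0,0],
  ],
)

```text
t: 16.3
eef_pos: [0.6216, 0.0994, 0.2532]
tool_rot: [0.0, 0.816, 0.578, -0.0]
contact_force: [0.0, 0.6, -0.5]
gripper_width: 0.002
```

play_rows(
  commands=[
    [-0.004,0,0,0],
    [-0.004,0,0,0],
    [-0.004,0,0,0],
    [-0.004,0,0,0],
    [-0.004,0,0,0],
    [-0.004,0,0,0],
    [0,0,0,0],
    [0,0,0,0],
    [0,0,0,0],
  ],
)

```text
t: 17.2
eef_pos: [0.614, 0.0778, 0.2532]
tool_rot: [-0.0, 0.816, 0.579, 0.0]
contact_force: [-0.3, 0.0, -0.1]
gripper_width: -0.002
```

```bash
python3 - <<'E'
from m import *
o,M=st()
snap('top','t12',(240,160,200,150));snap('side','s12',(270,180,200,150))
E
```

```text
t 17.2 tip z 0.08018216259188582 r 0.1892701790211263 lat 0.0004301937136633873 tool y az -19.292932245458022 F [-0.34294619  0.03115507 -0.12859949]
```

View pics/s12.png

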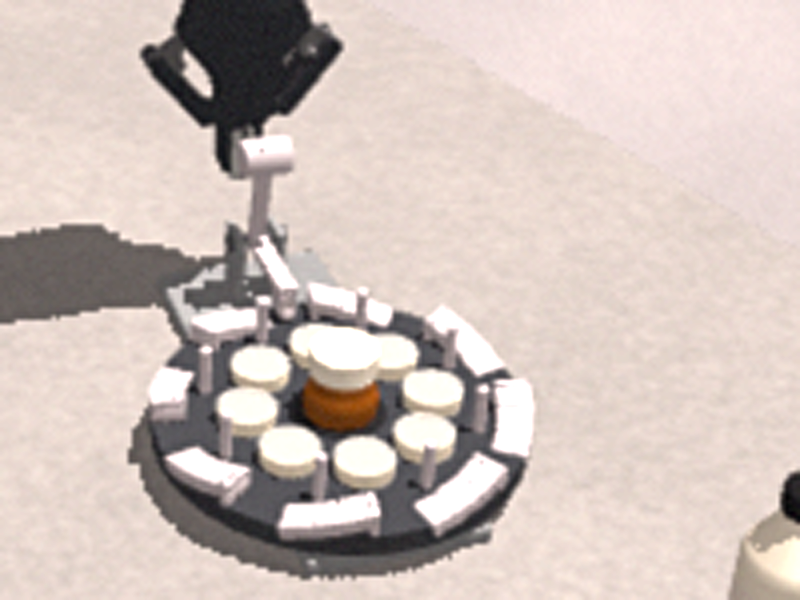

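play_rows(
  commands=[
    [0.01,0,0,0],
    [0.02,0,0,0],
    [0.02,0,0,0],
    [0.02,0,-0.02,0],
    [0.02,0,-0.03,0],
    [0.02,0,-0.04,0],
    [0.02,0,-0.04,0],
    [0.02,0,-0.03,0],
    [0,0,0,0],
    [0,0,0,0],
    [0,0,0,0],
  ],
)

```text
t: 18.4
eef_pos: [0.663, 0.2197, 0.4118]
tool_rot: [-0.0, 0.816, 0.579, -0.001]
contact_force: [0.3, 0.2, -0.5]
gripper_width: -0.004
```

```bash
python3 - <<'E'
from m import *
o,M=st()
c=snap('top','t13',(240,160,200,150));s=snap('side','s13',(270,180,160,120))
for c in(c,s):
    P=cloud(c);d=P[...,:2]-C;u=d@U;v=d@V
    m=(P[...,2]>.08)&(P[...,2]<.14)&(abs(v)<.03)&(u>.1)&(u<.2);print(m.sum(),u[m].min(),u[m].max(),u[m].mean(),P[m][:,2].max())
    m=(P[...,2]>.035)&(P[...,2]<.09)&(abs(v)<.006)&(u>.085)&(u<.118);print('nose',m.sum(),P[m][:,2].max(),np.median(P[m][:,2]))
    m=(P[...,2]>.065)&(P[...,2]<.085)&(np.hypot(u,v)<.03);print('jar',P[m].mean(0))
E
```

```text
t 18.4 tip z 0.23877193359912124 r 0.3393925832969361 lat 0.0010644854032153517 tool y az -19.28864770329589 F [ 0.27816721  0.18079104 -0.46956516]
194 0.13227746026240428 0.15616673867596884 0.1437492562189819 0.13414204195096047
nose 79 0.060315044652889976 0.05394274331086866
jar [ 0.55053285 -0.10098558  0.07390833]
171 0.13159559595668366 0.15896593137026582 0.14189294209383457 0.12995783645675402
nose 64 0.05655305665686879 0.04914533269442537
jar [ 0.55020911 -0.10309802  0.07261195]
```

View pics/t13.png

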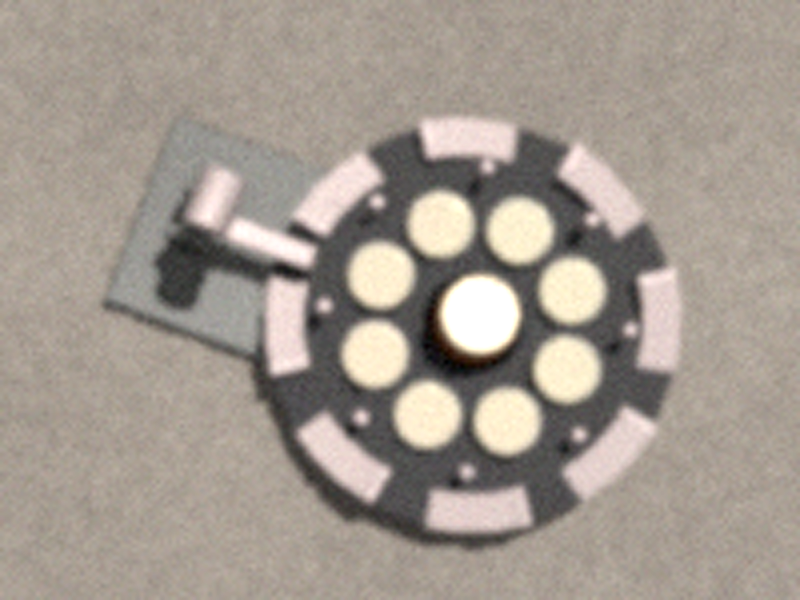

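View pics/s13.png

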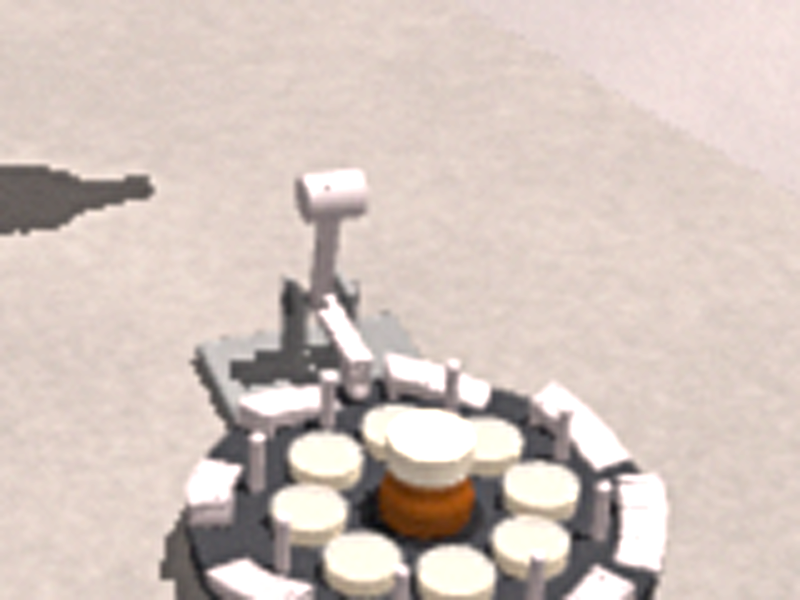

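```bash
python3 - <<'E'
from m import *
for f in('top0','t13','side0','s13'):
    P=cloud(dict(np.load(f+'.npz')));d=P[...,:2]-C;u=d@U;v=d@V
    m=(P[...,2]>.105)&(P[...,2]<.14)&(abs(v)<.03)&(u>.1)&(u<.2);print(f,m.sum(),u[m].mean(),np.median(P[m][:,2]))
    m=(P[...,2]>.045)&(P[...,2]<.075)&(abs(v)<.005)&(u>.09)&(u<.135);k=np.polyfit(u[m],P[m][:,2],1);print(k,np.polyval(k,.1))
meas('t13.npz',[(377,202),(487,167),(323,306),(361,416),(593,218),(630,329)])
E
```

```text
top0 191 0.14374762030103633 0.12508448129606237
[-0.02144248  0.05635228] 0.054208027792059535
t13 194 0.1437492562189819 0.12560532943158606
[0.01592151 0.05223071] 0.05382286326799623
side0 132 0.1407585763083853 0.12092608552671191
[0.04891671 0.04657613] 0.05146780453669028
s13 132 0.14036105060039522 0.12101134556759358
[0.05996634 0.04532527] 0.05132189896927476
0.07967476876228707 38.39703370920327 0.670154661224848
0.07932433678271314 38.5574267335858 0.6729540475975547
0.08046991708055104 38.602038258391545 0.6737326655897501
0.07962072173609229 37.837282791745835 0.6603851647241568
0.08025093506341932 38.323371016334505 0.6688690046984027
0.07941855685624376 38.2990229846767 0.6684440513795942
```

Bar and arm match the fully closed starting state, so I'm handing in.

```bash
python3 -c "
from station import bot
print(bot.hand_in())"
```

```text
the job is handed in; nothing more can be done
None
```

The carousel is one notch back with the pawl down, and I handed the job in at about 18.5 s. No verdict is reported, so the values below are my own camera measurements.

**What I did:** With the fingers shut, I pushed the thumb lever over until the pawl stayed open. I then pushed a post to turn the wheel back one notch, and tipped the lever back so the pawl dropped.

**Last checks:**
- **Wheel:** about 0.67 rad back, inside the 0.57 to 0.83 window. Six posts agree within 0.015 rad. My bearing for the base's x axis could add about 0.02 rad of error.
- **Pawl:** the bar's mean radius matches the starting closed picture to within 0.4 mm, and the arm height does too. That is well inside the 0.06 rad limit.
- **Jar:** it stands on the hub, and its lid centre is within about 2 mm of where it was.
- **Bystanders:** the bottle and dish stack looked untouched in the views I took. I did not re-measure them or the well plate; the arm never worked near any of them.
- **Robot:** the gripper is clear of everything.

**What went wrong:** My first push to close the lever was too high. The fingertip jammed on top of the bar with about 46 N on the wrist, under the 120 N limit. I backed off, turned the tool 90°, lowered it 20 mm and pushed again, and the lever closed with almost no force. The pawl and wheel did not move during the jam.

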